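Pack the full solder box into the glazier's chest

ROBOT

A 7-joint arm with a two-finger parallel gripper is mounted at the origin on the work surface. World frame = base frame: x ahead of the robot, y to its left, z up, the work surface at z = 0. Lengths are in m, angles in rad, forces in N, time in s.
With the tool pointing down it reaches from about 0.35 to 0.9 m from the base axis. Payload 19.9 kg.
Tool frame: the origin (TCP) lies midway between the tips of the shut fingers; the grasp point (between the pads) lies behind it (manip.grip_point_offset is the y of the grasp point in the tool frame, in m); y points along the fingers, x is the direction in which the jaws open and shut, and the axes are right-handed (so a half turn about y gives the same grasp; the last joint's range is limited). The gripper opens to 94 mm and grips with 3 to 60 N. Pads are 16 mm wide; open, the fingers measure 119 mm over their backs; the gripper's body (75 mm by 177 mm) begins 78 mm behind the grasp point.
Start: joints at [-1.379, 0.417, -0.01, 1.614, 0.005, 1.111, -0.053], TCP at [0.144, 0.608, 0.166] pointing down, gripper open.
Joint ranges: [-2.81, 2.81], [-0.39, 2.02], [-1.27, 1.25], [0.06, 2.57], [-1.19, 4.33], [0.19, 2], [-2.82, 2.82]. Speed limits (rad/s): [1.89, 1.89, 2.39, 2.39, 3.01, 3.01, 3.01].

INTERFACE

Orientations are given as a unit quaternion [w, x, y, z].
In Python, from workcell import manip, optics gives the robot as it stands. The module is installed in compiled form; this text tells all that it offers.
- The arm moves only by the tool play_rows, never from a script. Its argument "rows" is a list of rows, each a list of 7 numbers: the gripper's target within -1 to 1 (fully open at 1, half-way at 0, shut at -1), then the shift along the tool's x, y, z in m, then the turn, a rotation vector about the tool's x, y, z in degrees. In form: [[hand, tx, ty, tz, rx, ry, rz], ...]. A call has 1 to 20 rows; each row shifts and turns the commanded pose from where the row before left it, along the tool's axes as they then stand; what a row does not reach is not made up. A row lasts 1/8 s, in which the tool goes at most 62.5 mm and 10.7 degrees, less where a joint would pass 70% of its speed; a pose out of reach is approached as far as the arm can. A call is refused whole if a number of a shift passes 0.0625 or a number of a turn 10.7, either way. A call with a gripper value outside its range is refused whole. The fingers move at their own pace and stop on an object; "grip_force" is the grip in N (left out, the last holds). Time passes only in rows, so rows that do not move let the fingers close. It gives the time, the measured TCP pose, the force and the opening at its end, in the units of the state.
- manip.read_state(): the state, without advancing time (a new reading comes with each control period).
- optics.camera(name): name is "side" or "top" or "wrist"; returns (picture, depth): 384x512x3 uint8, red, green, blue; 384x512 float32, m along the optical axis (not along the pixel's ray), 0 where there is no reading.
- optics.camera_params(name): a dict with "fx", "fy", "cx", "cy" (pixels), "rvec" (rotation vector, rad) and "tvec" (3), from world to camera coordinates, as OpenCV has them. Camera axes: x right, y down, z forward; pixel columns grow to the right and rows downward; lengths in m; the calibration is good to about 2 mm. The wrist camera is an equidistant fisheye: a pixel r from the principal point sees the ray r / f radians off the axis. A picture is of the moment at which its call begins: read the wrist's pose just before it. camera_params takes no time and is no camera call; for the wrist camera it gives the pose at the moment of the call.
- manip.hand_in(): hands the job in, once; it reports no verdict.
The state is a dict: "time": time; "qpos": joint angles; "joint_vel": joint speeds; "joint_efforts": joint torques, N m; "position": TCP position; "orientation": TCP orientation; "wrist_force": force on the tool from outside, world axes, zero at the start; "torque": the same for the moment, N m; "grip_width": finger opening in m.
Only numpy, scipy, OpenCV 4.12 (cv2) and the standard library are available. Lean on these libraries where they do the work, as an engineer would, in place of code of your own. Each camera call takes 0.05 s, during which the arm holds its last target. There are 200 camera calls.

TASK

Open the green tool chest on the bench: swing its lid up and over until it stays open by itself. Two of the three identical solder boxes are nearly empty and one is full, which you can only tell by lifting them: set the full one gently down, upright, on the floor of the chest's empty compartment, and leave the other two standing upright on the bench, outside the chest. Do not knock the other things on the bench about.

Things in the scene. Friction and masses are not known exactly. Their poses are not given: they have to be found in the camera images.
- chest: green tool chest fixed to the bench, 190 (x) x 250 (y) x 90 mm high without its lid, walls and floor 6 mm thick; origin at the centre of its underside, x from the front (pull side) to the hinge side, z up. A 60 mm high partition along x splits it, its middle 8 mm to the +y side of the centre; the +y compartment holds tools fixed in place, the -y compartment is empty
- lid (a joint): angle of the chest's lid: 0 shut, grows as it opens, stops at 2.2. The lid is a 190 x 250 x 8 mm plate of 0.3 to 0.55 kg hinged on the chest's far (+x) top rim; it turns freely and falls shut if let go short of upright (about 1.57), and falls back against its stop and stays there if let go beyond
- lid_pull (a point): middle of the lid's pull, a round steel bar 10 mm thick lying along the chest's y, 90 mm long between the two rods that carry it; it sticks out in the plane of the lid, 45 mm clear beyond the lid's front edge, so it is 95 mm above the bench with the lid shut and 235 mm from the hinge line. x, y, z of this frame turn with the lid
- lid_hinge (a point): middle of the lid's hinge line, on the chest's far top rim, 90 mm above the bench; the line runs along the chest's y
- bay (a point): centre of the floor (6 mm above the bench) of the chest's empty compartment, which is 178 (x) x 124 (y) mm inside; axes as the chest's
- box_1: closed square solder box, bare aluminium with a paper band and an orange cap, 56 x 56 mm and 70 mm tall, one of three that look the same; origin at the centre of its underside, z up out of the cap, x and y square to its sides. It weighs either about 0.11 kg (nearly empty) or between 0.4 and 0.65 kg (full); which, cannot be seen and changes from start to start. What is inside can shift by a millimetre or two.
- box_2: closed square solder box, bare aluminium with a paper band and an orange cap, 56 x 56 mm and 70 mm tall, one of three that look the same; origin at the centre of its underside, z up out of the cap, x and y square to its sides. It weighs either about 0.11 kg (nearly empty) or between 0.4 and 0.65 kg (full); which, cannot be seen and changes from start to start. What is inside can shift by a millimetre or two.
- box_3: closed square solder box, bare aluminium with a paper band and an orange cap, 56 x 56 mm and 70 mm tall, one of three that look the same; origin at the centre of its underside, z up out of the cap, x and y square to its sides. It weighs either about 0.11 kg (nearly empty) or between 0.4 and 0.65 kg (full); which, cannot be seen and changes from start to start. What is inside can shift by a millimetre or two.
- tub: bystander: white putty tub, 80 mm across, 66 mm high with its knob; origin under its centre
- flask: bystander: black drinking flask, 72 mm across, 230 mm tall; origin under its centre
- mug: bystander: white mug, 80 mm across, 90 mm tall; origin under its centre
- hammer: bystander: hammer lying on the bench; origin under its middle, handle along its -x
- brush: bystander: brush lying on the bench; origin under its middle, handle along its -x
- jar: bystander: amber jar with a blue cap, 64 mm across, 90 mm tall; origin under its centre

How it is judged:
On the way:
1. the lid stays open past its balance point with the fingers off it (value of joint lid above 1.65 rad and velocity of joint lid between -0.1 and 0.1 rad/s and contact force between the fingers and chest below 0.1 N), for 0.4 s.
At the end, for the whole second after the job is handed in: Lid open by itself beyond 1.65 rad; the full box (bearing on the chest with over 2.6 N) upright within 0.12 rad on the empty compartment's floor (within 8 mm of it); the other two upright within 0.12 rad on the bench, outside the chest; all at rest (value of joint lid above 1.65 rad and velocity of joint lid between -0.1 and 0.1 rad/s and ((x of box_1 in the frame of bay between -0.089 and 0.089 m and y of box_1 in the frame of bay between -0.062 and 0.062 m and z of box_1 in the frame of bay below 0.06 m and z of box_1 in the frame of bay below 0.008 m and angle between each of box_1, box_2, box_3's own z axis and vertical below 0.12 rad and contact force between box_1 and chest above 2.6 N and linear speed of each of box_1, box_2, box_3 below 0.02 m/s and not (x of box_2 in the frame of chest between -0.11 and 0.11 m and y of box_2 in the frame of chest between -0.14 and 0.14 m) and height (world z) of box_2 between -0.01 and 0.01 m and not (x of box_3 in the frame of chest between -0.11 and 0.11 m and y of box_3 in the frame of chest between -0.14 and 0.14 m) and height (world z) of box_3 between -0.01 and 0.01 m) or (x of box_2 in the frame of bay between -0.089 and 0.089 m and y of box_2 in the frame of bay between -0.062 and 0.062 m and z of box_2 in the frame of bay below 0.06 m and z of box_2 in the frame of bay below 0.008 m and angle between each of box_2, box_1, box_3's own z axis and vertical below 0.12 rad and contact force between box_2 and chest above 2.6 N and linear speed of each of box_2, box_1, box_3 below 0.02 m/s and not (x of box_1 in the frame of chest between -0.11 and 0.11 m and y of box_1 in the frame of chest between -0.14 and 0.14 m) and height (world z) of box_1 between -0.01 and 0.01 m and not (x of box_3 in the frame of chest between -0.11 and 0.11 m and y of box_3 in the frame of chest between -0.14 and 0.14 m) and height (world z) of box_3 between -0.01 and 0.01 m) or (x of box_3 in the frame of bay between -0.089 and 0.089 m and y of box_3 in the frame of bay between -0.062 and 0.062 m and z of box_3 in the frame of bay below 0.06 m and z of box_3 in the frame of bay below 0.008 m and angle between each of box_3, box_1, box_2's own z axis and vertical below 0.12 rad and contact force between box_3 and chest above 2.6 N and linear speed of each of box_3, box_1, box_2 below 0.02 m/s and not (x of box_1 in the frame of chest between -0.11 and 0.11 m and y of box_1 in the frame of chest between -0.14 and 0.14 m) and height (world z) of box_1 between -0.01 and 0.01 m and not (x of box_2 in the frame of chest between -0.11 and 0.11 m and y of box_2 in the frame of chest between -0.14 and 0.14 m) and height (world z) of box_2 between -0.01 and 0.01 m))); the robot touches nothing.
It fails at once if a box is dropped into the compartment (faster than 0.5 m/s inside it) ((x of box_1 in the frame of bay between -0.089 and 0.089 m and y of box_1 in the frame of bay between -0.062 and 0.062 m and z of box_1 in the frame of bay below 0.06 m and linear speed of box_1 above 0.5 m/s) or (x of box_2 in the frame of bay between -0.089 and 0.089 m and y of box_2 in the frame of bay between -0.062 and 0.062 m and z of box_2 in the frame of bay below 0.06 m and linear speed of box_2 above 0.5 m/s) or (x of box_3 in the frame of bay between -0.089 and 0.089 m and y of box_3 in the frame of bay between -0.062 and 0.062 m and z of box_3 in the frame of bay below 0.06 m and linear speed of box_3 above 0.5 m/s)).
It fails at once if a bystander is moved by more than 40 mm (distance of any of tub, flask, mug, hammer, brush, jar from where it was at the start of the episode above 0.04 m).
It fails at once if a standing bystander is tipped (angle between any of tub, flask, mug, jar's own z axis and vertical above 0.5 rad).
It also fails if it takes over 72 s, if anything falls off the work surface, if the arm or the gripper's body presses on something with over 40 N, if the wrist force passes 120 N, or if a joint passes its speed limit or range.

## Working session

There is one attempt and no reset: what is moved stays moved. The work goes in short steps, Python scripts to look and compute and a tool call to move; the robot and the scene stay as the last step left them, time stands still between calls to the robot, and variables do not carry over. Pictures are saved under pics/ and viewed, about 8 in all and at most 12, crops included, and the job is handed in when it is done.

Besides the shell and the picture viewer there is one more tool, called after "Request:" by a JSON object that holds its "name" and its "arguments", one argument or row to a line. play_rows: Moves the arm, as the interface text tells. Its arguments: {"type":"object","properties":{"rows":{"type":"array","items":{"type":"array","items":{"type":"number"}}},"grip_force":{"type":"number"}},"required":["rows"]}

```bash
mkdir -p pics
cat > h.py <<'E'
import numpy as np, cv2
from workcell import manip, optics
from scipy.spatial.transform import Rotation as R
def cam(n):
    P=optics.camera_params(n); im,d=optics.camera(n); return P,im,d
def rt(P): return cv2.Rodrigues(np.array(P['rvec'],float))[0],np.array(P['tvec'],float).ravel()
def world(P,d,wrist=False):
    v,u=np.mgrid[:d.shape[0],:d.shape[1]]
    x=(u-P['cx'])/P['fx'];y=(v-P['cy'])/P['fy']
    if wrist:
        r=np.hypot(x,y)+1e-9; s=np.tan(np.minimum(r,1.5))/r; x=x*s;y=y*s
    p=np.dstack([x*d,y*d,d]); Rm,t=rt(P)
    return (p-t)@Rm
def save(im,n): cv2.imwrite('pics/'+n,cv2.cvtColor(im,cv2.COLOR_RGB2BGR))
def st():
    s=manip.read_state(); q=np.array(s['orientation']); r=R.from_quat(q[[1,2,3,0]])
    return s,np.array(s['position']),r
E
python3 - <<'E'
from h import *
s,p,r=st(); print({k:np.round(v,3) for k,v in s.items()}); print(r.as_matrix().round(3), manip.grip_point_offset)
P,im,d=cam('top'); save(im,'top1.png'); np.savez('top1.npz',im=im,d=d)
P2,im2,d2=cam('side'); save(im2,'side1.png')
for Q in(P,P2):
    Rm,t=rt(Q); print((-Rm.T@t).round(3),Rm.round(2))
E
```

```text
{'time': np.float64(0.0), 'qpos': array([-1.379,  0.418, -0.01 ,  1.614,  0.005,  1.111, -0.053]), 'joint_vel': array([-0.001, -0.   , -0.002, -0.001,  0.   ,  0.   , -0.   ]), 'joint_efforts': array([-0.0000e+00, -8.5125e+01,  6.3900e-01, -4.2599e+01, -4.9000e-02,
        1.9000e-02,  0.0000e+00]), 'position': array([0.144, 0.608, 0.165]), 'orientation': array([-0.554,  0.555,  0.438, -0.439]), 'wrist_force': array([-0.894, -0.109,  0.215]), 'torque': array([-0.011,  0.058,  0.047]), 'grip_width': np.float64(0.094)}
[[ 0.231 -0.    -0.973]
 [ 0.973 -0.001  0.231]
 [-0.001 -1.    -0.   ]] -0.0188
[ 0.388 -0.015  1.756] [[-0.   -1.   -0.01]
 [-0.99  0.   -0.13]
 [ 0.13  0.01 -0.99]]
[ 0.486 -0.716  0.871] [[ 0.99 -0.13  0.01]
 [-0.09 -0.73 -0.68]
 [ 0.1   0.67 -0.74]]
```

View pics/top1.png

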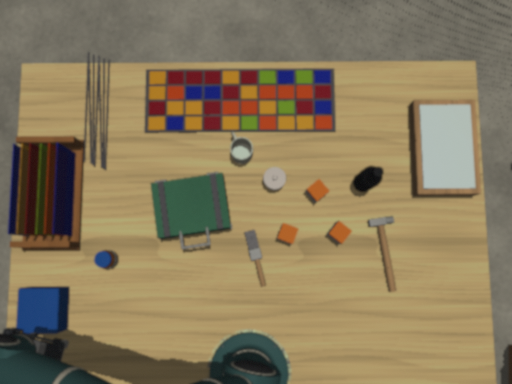

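View pics/side1.png

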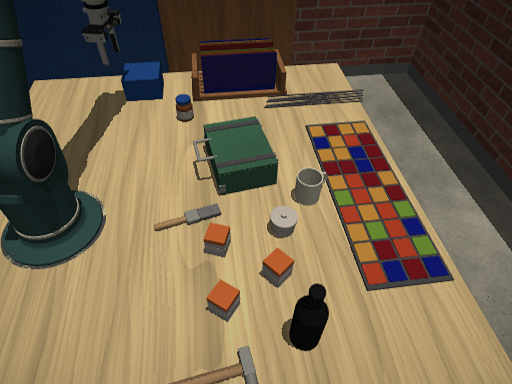

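The top view shows the chest at about (190,205) with its pull at (196,240). The orange boxes are at (317,190), (287,234) and (340,232), with the mug (241,150), tub (273,179), flask (368,180), jar (105,260), brush (256,257) and hammer (385,250) around them. The side view agrees.

```bash
cat > m.py <<'E'
from h import *
def boxes(n):
    P,im,d=cam(n); W=world(P,d); hsv=cv2.cvtColor(im,cv2.COLOR_RGB2HSV)
    m=((hsv[...,0]<14)&(hsv[...,1]>150)&(hsv[...,2]>90)&(abs(W[...,2]-.07)<.012)).astype(np.uint8)
    k,l,s,c=cv2.connectedComponentsWithStats(m)
    for i in range(1,k):
        if s[i,4]<60: continue
        q=W[l==i]; rc=cv2.minAreaRect((q[:,:2]*1000).astype(np.float32))
        print(n,'box px',c[i].round(),'med',q.mean(0).round(4),'rect',np.round(rc[0],1),np.round(rc[1],1),round(rc[2],1))
    return P,im,d,W,hsv
if __name__=='__main__':
    boxes('side')
    P,im,d,W,hsv=boxes('top')
    z=W[...,2]
    m=(abs(hsv[...,0].astype(int)-75)<22)&(hsv[...,1]>80)&(abs(z-.097)<.015)&(W[...,0]>.35)
    k,l,s,c=cv2.connectedComponentsWithStats(m.astype(np.uint8)); i=1+s[1:,4].argmax()
    # lid incl. straps: close the mask
    mm=cv2.morphologyEx((l==i).astype(np.uint8),cv2.MORPH_CLOSE,np.ones((13,13)))
    q=W[(mm>0)&(abs(z-.097)<.015)]; rc=cv2.minAreaRect((q[:,:2]*1000).astype(np.float32)); print('lid',q.mean(0).round(4),np.round(rc[0],1),np.round(rc[1],1),rc[2]); print(np.round(cv2.boxPoints(rc)))
    reg=np.zeros_like(m);reg[222:256,172:218]=1
    q=W[reg&(z>.07)&(z<.12)&(mm==0)]; print('pull pts',len(q)); print(q[np.argsort(q[:,0])][:14].round(3))
    # all other raised blobs
    o=(z>.012)&(z<.3)&(W[...,0]>.2)&(W[...,0]<.95)&(abs(W[...,1])<.75)
    k,l,s,c=cv2.connectedComponentsWithStats(o.astype(np.uint8))
    for i in range(1,k):
        if s[i,4]>30: q=W[l==i]; print(c[i].round(),q.min(0).round(3),q.max(0).round(3))
E
python3 m.py
```

```text
side box px [216. 233.] med [ 0.4747 -0.1376  0.0718] rect [ 474.8 -135.3] [57.2 58.1] 68.1
side box px [278. 261.] med [ 0.6242 -0.2441  0.0718] rect [ 624.3 -242.7] [57.8 56.6] 38.2
side box px [223. 294.] med [ 0.4781 -0.3171  0.0716] rect [ 477.8 -315.6] [57.3 57.4] 51.0
top box px [317. 190.] med [ 0.6228 -0.2425  0.0701] rect [ 623.6 -243.4] [54.2 55.2] 41.0
top box px [339. 232.] med [ 0.4769 -0.3147  0.0705] rect [ 477.8 -316. ] [56. 54.] 51.2
top box px [287. 233.] med [ 0.4738 -0.1355  0.0709] rect [ 474.  -135.7] [53.1 53.3] 67.9
lid [0.567  0.1961 0.0984] [567.7 196.3] [183.2 155.3] 8.61681079864502
[[466. 259.]
 [489. 106.]
 [670. 133.]
 [647. 287.]]
pull pts 185
[[0.424 0.217 0.101]
 [0.424 0.207 0.095]
 [0.424 0.214 0.096]
 [0.424 0.212 0.089]
 [0.424 0.222 0.091]
 [0.427 0.19  0.101]
 [0.427 0.197 0.101]
 [0.427 0.213 0.103]
 [0.427 0.193 0.099]
 [0.427 0.187 0.096]
 [0.427 0.207 0.099]
 [0.427 0.204 0.098]
 [0.427 0.217 0.099]
 [0.427 0.201 0.096]]
[436. 147.] [ 0.609 -0.75   0.012] [ 0.95  -0.587  0.077]
[241. 148.] [ 0.73  -0.017  0.012] [0.851 0.06  0.101]
[ 51. 192.] [0.423 0.593 0.012] [0.838 0.75  0.197]
[368. 178.] [ 0.624 -0.448  0.013] [ 0.695 -0.377  0.239]
[275. 177.] [ 0.631 -0.132  0.048] [ 0.708 -0.058  0.071]
[191. 206.] [0.424 0.055 0.012] [0.687 0.338 0.113]
[317. 190.] [ 0.586 -0.282  0.014] [ 0.663 -0.206  0.085]
[385. 248.] [ 0.274 -0.515  0.012] [ 0.535 -0.427  0.04 ]
[339. 232.] [ 0.439 -0.355  0.012] [ 0.517 -0.279  0.083]
[288. 233.] [ 0.44  -0.174  0.013] [ 0.511 -0.102  0.084]
[255. 253.] [ 0.296 -0.06   0.012] [0.491 0.01  0.033]
[106. 258.] [0.36  0.457 0.013] [0.419 0.52  0.1  ]
[ 45. 301.] [0.2   0.624 0.012] [0.296 0.75  0.111]
```

Run:
```python
from h import *
P=optics.camera_params('top'); f=np.load('top1.npz'); W=world(P,f['d'])
m=(W[...,2]>.085)&(W[...,2]<.115)&(W[...,0]>.4)&(W[...,0]<.7)&(W[...,1]>.03)&(W[...,1]<.36)
m=m.astype(np.uint8); k,l,s,c=cv2.connectedComponentsWithStats(m); m=(l==1+s[1:,4].argmax()).astype(np.uint8)
o=cv2.morphologyEx(m,cv2.MORPH_OPEN,np.ones((9,9)))
q=W[o>0]; rc=cv2.minAreaRect((q[:,:2]*1000).astype(np.float32)); print('lid',np.round(rc[0],1),np.round(rc[1],1),rc[2],q[:,2].mean()); print(np.round(cv2.boxPoints(rc)))
for yaw in(8,8.6,9.2,10):
    a=np.radians(yaw); e=np.array([np.cos(a),np.sin(a)]);n=np.array([-e[1],e[0]])
    c=np.array(rc[0])/1000
    u=(W[...,:2]-c)@e; v=(W[...,:2]-c)@n
    b=(m>0)&(u<-.125); w=(m>0)&(u<-.11)
    # straight bar: fit u vs v
    print(yaw,'bar u',u[b].mean().round(4),u[b].min().round(4),'slope',np.polyfit(v[b],u[b],1).round(4),'v range',v[w].min().round(4),v[w].max().round(4),'lid u',u[o>0].min().round(4),u[o>0].max().round(4),'v',v[o>0].min().round(4),v[o>0].max().round(4), 'z',W[b][:,2].mean())
```

```text
lid [573.9 196.1] [196.2 251.5] 8.41800308227539 0.0989355035778416
[[458. 306.]
 [495.  57.]
 [689.  86.]
 [653. 335.]]
8 bar u -0.14 -0.1474 slope [ 0.0065 -0.1399] v range -0.0511 0.0486 lid u -0.0982 0.0987 v -0.126 0.1257 z 0.09823451487619048
8.6 bar u -0.1401 -0.1471 slope [-0.0006 -0.1401] v range -0.0499 0.05 lid u -0.0983 0.0979 v -0.126 0.1258 z 0.09826352390298158
9.2 bar u -0.1401 -0.1475 slope [-0.001  -0.1401] v range -0.0487 0.0515 lid u -0.0988 0.0986 v -0.1269 0.1259 z 0.0983091243367976
10 bar u -0.1401 -0.1479 slope [ 0.0125 -0.1401] v range -0.0472 0.0534 lid u -0.1002 0.1 v -0.128 0.1265 z 0.0983091243367976
```

Chest: centre (0.574, 0.196), yaw 8.5°. Lid size and pull position agree with the given dimensions, so the pull is at (0.4355, 0.175, 0.095). I'll turn first, then travel to hover above it.

Request:
{"name": "play_rows", "arguments": {
  "rows": [
    [0,0,0,0,0,9.73,0],
    [-0.15,0,0,0,0,9.73,0],
    [-0.15,0,0,0,0,9.73,0],
    [-0.15,0,0,0,0,9.73,0],
    [-0.15,0,0,0,0,9.73,0],
    [-0.15,0,0,0,0,9.73,0],
    [-0.15,0,0,0,0,9.73,0],
    [-0.15,0.018,0,-0.0393,0,0,0],
    [-0.15,0.0187,0,-0.0393,0,0,0],
    [-0.15,0.0187,0,-0.0393,0,0,0],
    [-0.15,0.0187,0,-0.0393,0,0,0],
    [-0.15,0.0187,0,-0.0393,0,0,0],
    [-0.15,0.0187,0,-0.0393,0,0,0],
    [-0.15,0.0187,0,-0.0393,0,0,0],
    [-0.15,0.0187,0,-0.0393,0,0,0],
    [-0.15,0.0187,0,-0.0393,0,0,0],
    [-0.15,0.0187,0,-0.0393,0,0,0],
    [-0.15,0.0187,0,-0.0393,0,0,0],
    [-0.15,0.0187,0,-0.0393,0,0,0],
    [-0.15,0,0,0,0,0,0]
  ],
  "grip_force": 15
}}

```text
time: 2.7
position: [0.4368, 0.1725, 0.166]
orientation: [-0.705, 0.705, 0.051, -0.051]
wrist_force: [-0.2, 1.1, 0.5]
grip_width: 0.0402
```

```bash
cat >> h.py <<'E'
def go(x,y,z,yaw=None):
    s,p,r=st(); M=r.as_matrix(); yw=np.degrees(np.arctan2(M[1,0],M[0,0]))
    print('t',round(float(s['time']),2),'tcp',p.round(4),'yaw',yw.round(2),'tilt',np.degrees(np.arccos(-M[2,1])).round(2),'w',round(float(s['grip_width']),4),'F',np.round(s['wrist_force'],2),'shift',(M.T@(np.array([x,y,z])-p)).round(4), 'turn_y',None if yaw is None else round(yw-yaw,2))
E
python3 - <<'E'
from h import *
go(.4355,.1753,.076,8.5)
P,im,d=cam('wrist'); save(im,'w1.png')
E
```

```text
t 2.7 tcp [0.4368 0.1725 0.166 ] yaw 8.29 tilt 0.04 w 0.0402 F [-0.21  1.06  0.51] shift [-0.0009  0.09    0.003 ] turn_y -0.21
```

View pics/w1.png

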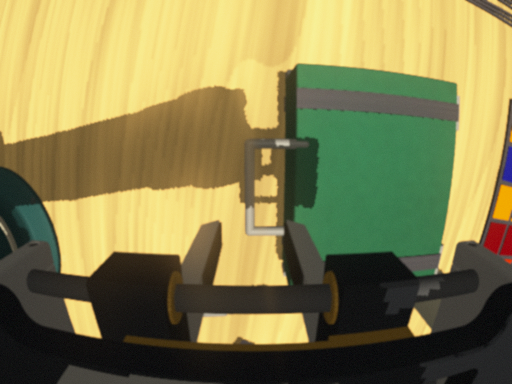

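The wrist view shows the bar (column 250, rows 140–235) centred between the fingers. I'll descend and grip.

Request:
{"name": "play_rows", "arguments": {
  "rows": [
    [-0.15,-0.001,0.022,0.003,0,0,0],
    [-0.15,0,0.022,0,0,0,0],
    [-0.15,0,0.022,0,0,0,0],
    [-0.15,0,0.022,0,0,0,0],
    [-0.15,0,0.002,0,0,0,0],
    [-1,0,0,0,0,0,0],
    [-1,0,0,0,0,0,0],
    [-1,0,0,0,0,0,0],
    [-1,0,0,0,0,0,0]
  ],
  "grip_force": 15
}}

```text
time: 3.88
position: [0.4342, 0.178, 0.0762]
orientation: [0.705, -0.705, -0.053, 0.053]
wrist_force: [0.1, 0.4, -0.4]
grip_width: 0.0036
```

Run:
```python
from h import *
go(.4355,.1753,.076,8.5)
th=np.arange(0,2.15,.1); u=.235*(1-np.cos(th)); z=.235*np.sin(th)
print(np.c_[th[1:],np.diff(u),-np.diff(z)].round(4))
```

```text
t 3.88 tcp [0.4342 0.178  0.0762] yaw 8.56 tilt 0.03 w 0.0036 F [ 0.12  0.39 -0.41] shift [ 0.0009  0.0002 -0.0028] turn_y 0.06
[[ 1.00e-01  1.20e-03 -2.35e-02]
 [ 2.00e-01  3.50e-03 -2.32e-02]
 [ 3.00e-01  5.80e-03 -2.28e-02]
 [ 4.00e-01  8.10e-03 -2.21e-02]
 [ 5.00e-01  1.02e-02 -2.12e-02]
 [ 6.00e-01  1.23e-02 -2.00e-02]
 [ 7.00e-01  1.42e-02 -1.87e-02]
 [ 8.00e-01  1.60e-02 -1.72e-02]
 [ 9.00e-01  1.76e-02 -1.55e-02]
 [ 1.00e+00  1.91e-02 -1.37e-02]
 [ 1.10e+00  2.04e-02 -1.17e-02]
 [ 1.20e+00  2.14e-02 -9.60e-03]
 [ 1.30e+00  2.23e-02 -7.40e-03]
 [ 1.40e+00  2.29e-02 -5.10e-03]
 [ 1.50e+00  2.33e-02 -2.80e-03]
 [ 1.60e+00  2.35e-02 -5.00e-04]
 [ 1.70e+00  2.34e-02  1.90e-03]
 [ 1.80e+00  2.31e-02  4.20e-03]
 [ 1.90e+00  2.26e-02  6.50e-03]
 [ 2.00e+00  2.18e-02  8.70e-03]
 [ 2.10e+00  2.08e-02  1.08e-02]]
```

The width is 3.6 mm, under the 10 mm bar, so the grip missed it. I'll look before moving on.

Run:
```python
from h import *
P,im,d=cam('wrist'); P2,im2,d2=cam('side')
c=cv2.resize(im2[110:210,160:300],None,fx=4,fy=4,interpolation=cv2.INTER_CUBIC)
o=np.zeros((400,560+512,3),np.uint8);o[:400,:560]=c;o[:384,560:]=im; save(cv2.resize(o,(800,298)),'c1.png')
go(.4355,.1753,.076,8.5)
```

```text
t 3.98 tcp [0.4341 0.1779 0.076 ] yaw 8.55 tilt 0.01 w 0.0005 F [-0.13 -0.35  0.28] shift [ 0.001   0.     -0.0027] turn_y 0.05
```

View pics/c1.png

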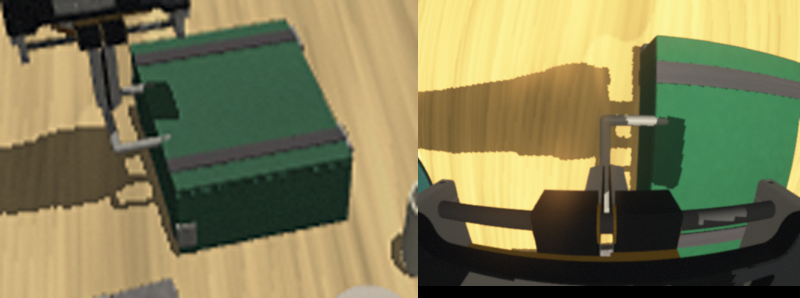

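Run:
```python
from h import *
P,im,d=cam('wrist'); W=world(P,d,True)
P2,im2,d2=cam('side'); W2=world(P2,d2)
a=cv2.resize(im[130:330,180:320],None,fx=3,fy=3,interpolation=cv2.INTER_CUBIC); b=cv2.resize(im2[110:170,165:225],None,fx=6,fy=6,interpolation=cv2.INTER_CUBIC)
o=np.zeros((600,790,3),np.uint8);o[:,:420]=a;o[:360,425:785]=b; save(o,'c2.png')
for v in range(140,330,14): print(v,[tuple(W[v,u].round(3)) for u in (228,236,242,247,256,264)])
```

```text
140 [(np.float64(0.402), np.float64(0.227), np.float64(0.001)), (np.float64(0.41), np.float64(0.228), np.float64(-0.0)), (np.float64(0.416), np.float64(0.229), np.float64(-0.0)), (np.float64(0.421), np.float64(0.23), np.float64(0.001)), (np.float64(0.429), np.float64(0.231), np.float64(0.0)), (np.float64(0.437), np.float64(0.232), np.float64(0.001))]
154 [(np.float64(0.404), np.float64(0.213), np.float64(0.001)), (np.float64(0.412), np.float64(0.214), np.float64(-0.0)), (np.float64(0.418), np.float64(0.215), np.float64(-0.001)), (np.float64(0.423), np.float64(0.216), np.float64(0.001)), (np.float64(0.429), np.float64(0.227), np.float64(0.096)), (np.float64(0.434), np.float64(0.228), np.float64(0.097))]
168 [(np.float64(0.406), np.float64(0.199), np.float64(0.0)), (np.float64(0.414), np.float64(0.2), np.float64(-0.001)), (np.float64(0.42), np.float64(0.201), np.float64(0.001)), (np.float64(0.424), np.float64(0.217), np.float64(0.1)), (np.float64(0.43), np.float64(0.218), np.float64(0.097)), (np.float64(0.436), np.float64(0.218), np.float64(0.097))]
182 [(np.float64(0.408), np.float64(
[... 3183 characters left out ...]
0.424), np.float64(0.206), np.float64(0.238)), (np.float64(0.426), np.float64(0.206), np.float64(0.237)), (np.float64(0.427), np.float64(0.206), np.float64(0.237)), (np.float64(0.429), np.float64(0.204), np.float64(0.234)), (np.float64(0.431), np.float64(0.202), np.float64(0.231)), (np.float64(0.432), np.float64(0.206), np.float64(0.237))]
322 [(np.float64(0.424), np.float64(0.201), np.float64(0.238)), (np.float64(0.426), np.float64(0.201), np.float64(0.237)), (np.float64(0.428), np.float64(0.202), np.float64(0.238)), (np.float64(0.429), np.float64(0.199), np.float64(0.234)), (np.float64(0.432), np.float64(0.198), np.float64(0.233)), (np.float64(0.433), np.float64(0.202), np.float64(0.238))]
```

View pics/c2.png

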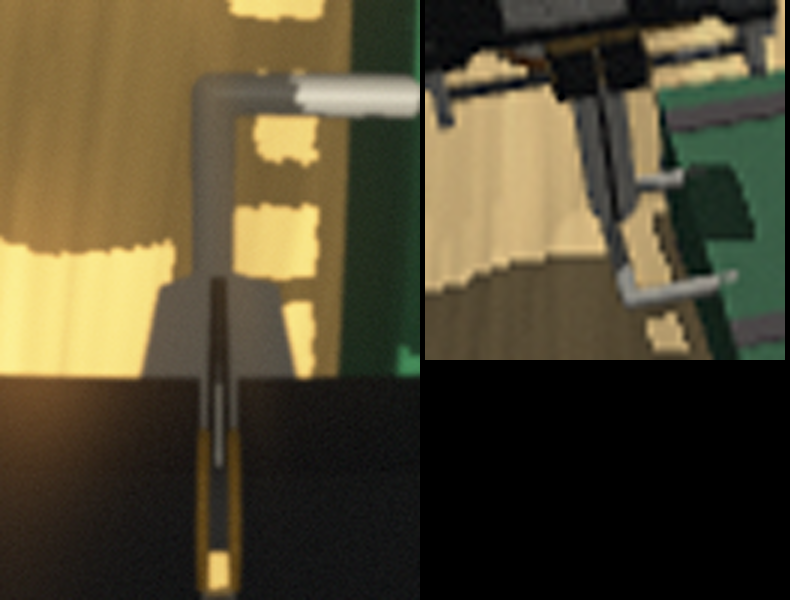

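Run:
```python
from h import *
P2,im2,d2=cam('side'); W2=world(P2,d2)
for v in range(132,162,2): print(v,[W2[v,u].round(3).tolist() for u in range(191,204,2)])
Rm,t=rt(P2)
for z in(.076,.095,.11):
    q=Rm@np.array([.434,.170,z])+t; print(z,P2['fx']*q[0]/q[2]+P2['cx'],P2['fy']*q[1]/q[2]+P2['cy'])
go(.4355,.1753,.076,8.5)
```

```text
132 [[0.424, 0.169, 0.177], [0.43, 0.168, 0.178], [0.436, 0.173, 0.173], [0.442, 0.172, 0.173], [0.439, 0.393, -0.001], [0.446, 0.389, 0.001], [0.454, 0.389, 0.001]]
134 [[0.424, 0.168, 0.171], [0.429, 0.17, 0.169], [0.436, 0.168, 0.169], [0.441, 0.171, 0.167], [0.447, 0.172, 0.165], [0.446, 0.375, 0.003], [0.454, 0.375, 0.002]]
136 [[0.423, 0.17, 0.161], [0.429, 0.172, 0.159], [0.435, 0.172, 0.159], [0.441, 0.173, 0.157], [0.447, 0.172, 0.157], [0.446, 0.366, 0.001], [0.453, 0.361, 0.004]]
138 [[0.421, 0.181, 0.144], [0.428, 0.167, 0.156], [0.434, 0.172, 0.151], [0.44, 0.171, 0.151], [0.446, 0.168, 0.153], [0.445, 0.354, 0.001], [0.452, 0.355, -0.0]]
140 [[0.407, 0.352, -0.003], [0.427, 0.169, 0.146], [0.433, 0.17, 0.145], [0.439, 0.171, 0.143], [0.445, 0.171, 0.143], [0.449, 0.226, 0.097], [0.456, 0.223, 0.098]]
142 [[0.407, 0.338, -0.001], [0.426, 0.168, 0.139], [0.432, 0.169, 0.137], [0.438, 0.172, 0.134], [0.444, 0.175, 0.131], [0.444, 0.335, -0.003], [0.452, 0.331, 0.0]]
144 [[0.407, 0.324, 0.001], [0.425, 0.169, 0.129], [0.431, 0.169, 0.129], [0.437, 0.172, 0.126], [0.444, 0.1
[... 920 characters left out ...]
], [0.42, 0.261, -0.003], [0.434, 0.147, 0.099], [0.44, 0.142, 0.102], [0.442, 0.251, 0.004], [0.448, 0.252, 0.002]]
158 [[0.406, 0.243, 0.005], [0.413, 0.247, 0.001], [0.42, 0.245, 0.002], [0.434, 0.139, 0.097], [0.44, 0.135, 0.1], [0.446, 0.131, 0.102], [0.452, 0.136, 0.098]]
160 [[0.406, 0.237, 0.001], [0.413, 0.238, -0.001], [0.42, 0.235, 0.001], [0.427, 0.233, 0.002], [0.439, 0.128, 0.098], [0.445, 0.133, 0.092], [0.452, 0.133, 0.092]]
0.076 197.51764577631758 156.32396287553857
0.095 196.92466624541203 151.92293071378595
0.11 196.4463166634361 148.3726700637735
t 4.12 tcp [0.4341 0.1778 0.0759] yaw 8.55 tilt 0.0 w 0.0003 F [ 0.72 -0.03  0.5 ] shift [ 0.001  -0.0001 -0.0027] turn_y 0.05
```

Depth from the side camera shows the real fingertips at z≈0.117 while the reported TCP is 0.076, so the reported TCP sits about 40 mm below the tips. The fingers closed above the bar. I'll open and measure the tips again at this opening.

Request:
{"name": "play_rows", "arguments": {
  "rows": [
    [-0.15,0,0,-0.002,0,0,0],
    [-0.15,0,0,0,0,0,0],
    [-0.15,0,0,0,0,0,0],
    [-0.15,0,0,0,0,0,0]
  ],
  "grip_force": 15
}}

```text
time: 4.62
position: [0.4344, 0.1759, 0.0759]
orientation: [-0.705, 0.705, 0.053, -0.053]
wrist_force: [-0.2, -0.1, -0.5]
grip_width: 0.0369
```

```bash
cat > tip.py <<'E'
from h import *
def tip():
    s,p,r=st(); P2,im2,d2=cam('side'); W=world(P2,d2)
    q=(W-p)@r.as_matrix()   # tool frame
    b=np.concatenate([np.round(np.arange(-60,61,6))])
    for lo in np.arange(-.055,.055,.006):
        m=(q[...,0]>=lo)&(q[...,0]<lo+.006)&(abs(q[...,2])<.013)&(q[...,1]<.03)&(q[...,1]>-.15)
        if m.sum(): print('tool x %.3f'%(lo+.003),'n',m.sum(),'lowest world z',np.sort(W[m][:,2])[:4].round(3),'tool z',q[m][:,2].mean().round(4))
tip(); go(.4355,.1753,.076,8.5)
E
python3 tip.py
```

```text
tool x -0.034 n 2 lowest world z [0.175 0.185] tool z -0.0004
tool x -0.028 n 42 lowest world z [0.125 0.128 0.129 0.131] tool z -0.0075
tool x -0.022 n 41 lowest world z [0.117 0.123 0.123 0.125] tool z -0.0073
tool x -0.016 n 3 lowest world z [0.136 0.165 0.186] tool z -0.0057
tool x -0.004 n 9 lowest world z [0.098 0.098 0.099 0.1  ] tool z -0.0008
tool x 0.002 n 7 lowest world z [0.097 0.098 0.099 0.099] tool z -0.0007
tool x 0.020 n 51 lowest world z [0.117 0.119 0.119 0.126] tool z -0.0042
tool x 0.026 n 39 lowest world z [0.119 0.121 0.124 0.124] tool z -0.0078
tool x 0.032 n 10 lowest world z [0.147 0.152 0.156 0.159] tool z -0.0083
tool x 0.044 n 15 lowest world z [0.048 0.055 0.067 0.072] tool z -0.0012
tool x 0.050 n 10 lowest world z [0.097 0.097 0.099 0.099] tool z -0.0001
tool x 0.056 n 11 lowest world z [0.098 0.099 0.099 0.099] tool z -0.001
t 4.67 tcp [0.4344 0.1759 0.0759] yaw 8.56 tilt 0.01 w 0.039 F [1.21 0.06 0.07] shift [ 0.001  -0.0001 -0.0008] turn_y 0.06
```

The tips are at z≈0.116 and the bar is centred between them. I'll go 40 mm lower and grip.

Request:
{"name": "play_rows", "arguments": {
  "rows": [
    [-0.15,0,0.015,0,0,0,0],
    [-0.15,0,0.015,0,0,0,0],
    [-0.15,0,0.01,0,0,0,0],
    [-1,0,0,0,0,0,0],
    [-1,0,0,0,0,0,0],
    [-1,0,0,0,0,0,0],
    [-1,0,0,0,0,0,0],
    [-1,0,0,0,0,0,0]
  ],
  "grip_force": 15
}}

```text
time: 5.68
position: [0.4331, 0.1757, 0.0359]
orientation: [-0.705, 0.705, 0.052, -0.054]
wrist_force: [-8.5, -2.4, 7.0]
grip_width: 0.0095
```

```bash
python3 tip.py | tail -1
```

```text
t 5.72 tcp [0.4331 0.1757 0.0359] yaw 8.57 tilt 0.13 w 0.0094 F [-8.54 -0.87  6.22] shift [ 0.0022 -0.0401 -0.0008] turn_y 0.07
```

Gripped at 9.5 mm, which fits the bar. I'll start the arc.

Request:
{"name": "play_rows", "arguments": {
  "rows": [
    [-1,0,-0.0235,0,0,0,0],
    [-1,0.003,-0.0232,0,0,0,0],
    [-1,0.0055,-0.0228,0,0,0,0],
    [-1,0.008,-0.0221,0,0,0,0],
    [-1,0.0102,-0.0212,0,0,0,0],
    [-1,0.0123,-0.02,0,0,0,0],
    [-1,0.0142,-0.0187,0,0,0,0],
    [-1,0.016,-0.0172,0,0,0,0],
    [-1,0,0,0,0,0,0]
  ],
  "grip_force": 15
}}

```text
time: 6.85
position: [0.5051, 0.1861, 0.2054]
orientation: [-0.705, 0.705, 0.054, -0.051]
wrist_force: [10.0, 0.7, -13.3]
grip_width: 0.0093
```

```bash
python3 tip.py | tail -1
```

```text
t 6.9 tcp [0.5043 0.186  0.2048] yaw 8.51 tilt 0.16 w 0.0091 F [ 11.56   0.55 -13.91] shift [-0.07    0.1286 -0.0003] turn_y 0.01
```

Request:
{"name": "play_rows", "arguments": {
  "rows": [
    [-1,0.0195,-0.0135,0,0,0,0],
    [-1,0.0195,-0.0125,0,0,0,0],
    [-1,0.0204,-0.0117,0,0,0,0],
    [-1,0.0214,-0.0096,0,0,0,0],
    [-1,0.0223,-0.0074,0,0,0,0],
    [-1,0.0229,-0.0051,0,0,0,0],
    [-1,0.0233,-0.0028,0,0,0,0],
    [-1,0.0235,-0.0005,0,0,0,0],
    [-1,0,0,0,0,0,0]
  ],
  "grip_force": 15
}}

```text
time: 8.02
position: [0.675, 0.2115, 0.2677]
orientation: [-0.705, 0.705, 0.053, -0.052]
wrist_force: [0.4, -1.4, 1.4]
grip_width: 0.0094
```

```bash
python3 tip.py | tail -1
```

```text
t 8.07 tcp [0.6743 0.2114 0.2677] yaw 8.52 tilt 0.05 w 0.0097 F [ 0.15 -1.89  1.44] shift [-2.416e-01  1.916e-01 -2.000e-04] turn_y 0.02
```

Request:
{"name": "play_rows", "arguments": {
  "rows": [
    [-1,0.0234,0.0019,0,0,0,0],
    [-1,0.0231,0.0042,0,0,0,0],
    [-1,0.0226,0.0065,0,0,0,0],
    [-1,0.0218,0.0087,0,0,0,0],
    [-1,0.0208,0.0108,0,0,0,0],
    [-1,0,0,0,0,0,0]
  ],
  "grip_force": 15
}}

```text
time: 8.82
position: [0.7846, 0.228, 0.2342]
orientation: [-0.705, 0.705, 0.052, -0.053]
wrist_force: [-1.2, -2.6, -2.9]
grip_width: 0.0093
```

```bash
python3 tip.py | tail -1
```

```text
t 8.88 tcp [0.7839 0.228  0.2346] yaw 8.53 tilt 0.1 w 0.0091 F [-1.99 -3.22 -5.2 ] shift [-0.3521  0.1592 -0.0004] turn_y 0.03
```

The lid is at about 2.1 rad. I'll release, lift clear, and head to box A at (0.474, -0.136).

Request:
{"name": "play_rows", "arguments": {
  "rows": [
    [0.1,0,0,0,0,0,0],
    [0.1,0,0,0,0,0,0],
    [0.1,0,0,0,0,0,0],
    [0.1,0,0,0,0,0,0],
    [0.1,0,-0.03,0,0,0,0],
    [0.1,0,-0.04,0,0,0,0],
    [0.5,0,-0.03,0,0,10.2,0],
    [0.9,0,-0.02,0,0,10.2,0],
    [0.9,0,0,0,0,10.2,0],
    [0.9,-0.0151,0,-0.0453,0,0,0],
    [0.9,-0.0151,0,-0.0453,0,0,0],
    [0.9,-0.0151,0,-0.0453,0,0,0],
    [0.9,-0.0151,0,-0.0453,0,0,0],
    [0.9,-0.0151,0,-0.0453,0,0,0],
    [0.9,-0.0151,0,-0.0453,0,0,0],
    [0.9,-0.0151,0.035,-0.0453,0,0,0],
    [0.9,-0.0151,0.035,-0.0453,0,0,0],
    [0.9,-0.0151,0.035,-0.0453,0,0,0],
    [0.9,-0.0151,0.035,-0.0453,0,0,0]
  ],
  "grip_force": 15
}}

```text
time: 11.25
position: [0.473, -0.1355, 0.2149]
orientation: [0.694, -0.694, 0.135, -0.135]
wrist_force: [0.7, -0.4, 0.3]
grip_width: 0.0894
```

Run:
```python
from h import *
import m
P,im,d,W,hsv=m.boxes('top')
go(.4742,-.1355,.06,-22)
# lid: points behind hinge
a=np.radians(8.5);e=np.array([np.cos(a),np.sin(a)]);n=np.array([-e[1],e[0]]);c=np.array([.574,.196])
u=(W[...,:2]-c)@e;v=(W[...,:2]-c)@n
k=(u>.1)&(u<.3)&(abs(v)<.12)&(W[...,2]>.08); print('lid pts',k.sum(),'angle',(np.pi-np.median(np.arctan2(W[...,2][k]-.09,u[k]-.095))).round(3))
k=(abs(u)<.06)&(abs(v+.057)<.03); print('bay floor z',np.median(W[...,2][k]).round(3))
```

```text
top box px [317. 190.] med [ 0.6225 -0.2426  0.0702] rect [ 623.1 -243.8] [54.4 56.1] 37.1
top box px [340. 232.] med [ 0.4769 -0.315   0.0704] rect [ 477.3 -315.7] [56.8 53.1] 51.8
t 11.3 tcp [ 0.4675 -0.1398  0.2113] yaw -22.36 tilt 0.23 w 0.0891 F [-4.29 -6.63 -4.38] shift [0.0052 0.1513 0.0066] turn_y -0.36
lid pts 3269 angle 2.182
bay floor z 0.006
```

The lid stands at about 2.18 rad and the bay floor reads 0.006. I'll go down to a hover over box A.

Request:
{"name": "play_rows", "arguments": {
  "rows": [
    [0.9,0.003,0.035,0.003,0,0,0],
    [0.9,0.002,0.035,0.0036,0,0,0],
    [0.9,0,0.035,0,0,0,0],
    [0.9,0,0.03,0,0,0,0],
    [0.9,0,0,0,0,0,0]
  ]
}}

```text
time: 11.92
position: [0.4802, -0.1304, 0.0796]
orientation: [-0.694, 0.694, -0.136, 0.134]
wrist_force: [-0.1, -0.0, 0.9]
grip_width: 0.0891
```

```bash
sed -i 's/^tip(); go.*//' tip.py
python3 - <<'E'
from tip import *
tip(); go(.4742,-.1355,-.012,-22)
import m; P,im,d,W,hsv=m.boxes('side')
E
```

```text
tool x -0.052 n 47 lowest world z [0.126 0.127 0.128 0.132] tool z -0.0083
tool x -0.046 n 99 lowest world z [0.12  0.122 0.122 0.123] tool z -0.002
tool x -0.034 n 2 lowest world z [0.07  0.073] tool z -0.0014
tool x -0.028 n 16 lowest world z [0.069 0.07  0.071 0.071] tool z 0.0007
tool x -0.022 n 16 lowest world z [0.068 0.07  0.07  0.071] tool z -0.0019
tool x -0.016 n 17 lowest world z [0.069 0.07  0.071 0.071] tool z -0.0005
tool x -0.010 n 14 lowest world z [0.069 0.07  0.07  0.07 ] tool z 0.0015
tool x -0.004 n 18 lowest world z [0.07 0.07 0.07 0.07] tool z -0.0017
tool x 0.002 n 18 lowest world z [0.07  0.071 0.071 0.071] tool z 0.0006
tool x 0.008 n 18 lowest world z [0.069 0.07  0.07  0.071] tool z 0.0006
tool x 0.014 n 18 lowest world z [0.069 0.07  0.071 0.071] tool z -0.0005
tool x 0.020 n 16 lowest world z [0.069 0.07  0.07  0.07 ] tool z 0.0005
tool x 0.026 n 21 lowest world z [0.051 0.053 0.054 0.056] tool z -0.0013
tool x 0.044 n 18 lowest world z [0.12  0.127 0.133 0.134] tool z -0.0079
tool x 0.050 n 37 lowest world z [0.124 0.129 0.13  0.132] tool z -0.0083
tool x 0.056 n 43 lowest world z [0.131 0.133 0.134 0.134] tool z -0.0045
t 11.97 tcp [ 0.4811 -0.1306  0.0809] yaw -22.07 tilt 0.05 w 0.0894 F [-0.98  0.41  0.63] shift [-0.0045  0.0929 -0.0071] turn_y -0.07
side box px [215. 234.] med [ 0.4716 -0.1391  0.071 ] rect [ 474.6 -136.9] [56.8 57.1] 68.7
side box px [278. 261.] med [ 0.6246 -0.2447  0.0713] rect [ 624.9 -242.6] [57.8 56.9] 39.2
side box px [223. 295.] med [ 0.4782 -0.3178  0.0715] rect [ 478.2 -315.5] [57.1 57.7] 50.2
```

Request:
{"name": "play_rows", "arguments": {
  "rows": [
    [0.9,-0.0045,0.022,-0.0068,0,0,0],
    [0.9,0,0.022,0,0,0,0],
    [0.9,0,0.022,0,0,0,0],
    [0.9,0,0.022,0,0,0,0],
    [-0.5,0,0.004,0,0,0,0],
    [-0.5,0,0,0,0,0,0],
    [-0.5,0,0,0,0,0,0],
    [-0.5,0,0,0,0,0,0]
  ],
  "grip_force": 25
}}

```text
time: 13.02
position: [0.4752, -0.1351, -0.0106]
orientation: [0.694, -0.694, 0.135, -0.136]
wrist_force: [-1.8, 1.0, 9.8]
grip_width: 0.056
```

Request:
{"name": "play_rows", "arguments": {
  "rows": [
    [-0.5,0,-0.01,0,0,0,0],
    [-0.5,0,-0.02,0,0,0,0],
    [-0.5,0,-0.01,0,0,0,0],
    [-0.5,0,0,0,0,0,0],
    [-0.5,0,0,0,0,0,0],
    [-0.5,0,0,0,0,0,0]
  ]
}}

```text
time: 13.78
position: [0.4742, -0.1351, 0.0281]
orientation: [-0.694, 0.694, -0.135, 0.135]
wrist_force: [0.5, -0.1, -1.7]
grip_width: 0.0557
```

```bash
cat > wt.py <<'E'
from h import *
f=[]
for i in range(4):
    f.append(manip.read_state()['wrist_force']); optics.camera('side') # advances 0.05 s
f=np.array(f); print('F mean',f.mean(0).round(2),'z',f[:,2].round(2))
s=manip.read_state(); print('efforts',np.round(s['joint_efforts'],2))
import m; m.boxes('side')
E
python3 wt.py; python3 -c "
from h import *
go(.4742,-.1355,-.012,-22)"
```

```text
F mean [-0.14 -0.47 -1.36] z [-1.65 -1.32 -1.59 -0.85]
efforts [ 0.000e+00 -6.453e+01  1.238e+01 -3.008e+01 -4.000e-02  3.000e-02
  0.000e+00]
side box px [278. 261.] med [ 0.6246 -0.2448  0.0714] rect [ 624.5 -242.6] [57.4 57.3] 38.9
side box px [223. 295.] med [ 0.4784 -0.3179  0.0713] rect [ 478.3 -315.6] [56.8 57.5] 50.9
t 14.03 tcp [ 0.4744 -0.1352  0.0284] yaw -22.06 tilt 0.02 w 0.056 F [ 0.78  0.05 -2.22] shift [-0.0001  0.0404 -0.0004] turn_y -0.06
```

Box A pulls with only about 1.4 N, so it is nearly empty. I'll set it back down and move to box C.

Request:
{"name": "play_rows", "arguments": {
  "rows": [
    [-0.5,0,0.02,0,0,0,0],
    [-0.5,0,0.014,0,0,0,0],
    [-0.5,0,0.0045,0,0,0,0],
    [-0.5,0,0,0,0,0,0],
    [0.9,0,0,0,0,0,0],
    [0.9,0,0,0,0,0,0],
    [0.9,0,0,0,0,0,0],
    [0.9,0,-0.025,0,0,0,0],
    [0.9,0,-0.035,0,0,0,0],
    [0.9,0,-0.03,0,0,8.5,0],
    [0.9,0,0,0,0,8.5,0],
    [0.9,0.0292,0,-0.0345,0,0,0],
    [0.9,0.0292,0,-0.0345,0,0,0],
    [0.9,0.0292,0,-0.0345,0,0,0],
    [0.9,0.0292,0,-0.0345,0,0,0],
    [0.9,0,0,0,0,0,0],
    [0.9,0,0,0,0,0,0]
  ]
}}

```text
time: 16.15
position: [0.4783, -0.3153, 0.0799]
orientation: [0.667, -0.666, 0.236, -0.236]
wrist_force: [-0.2, 0.1, -0.2]
grip_width: 0.0892
```

```bash
python3 -c "
from h import *
go(.4780,-.3157,-.010,-39)
import m; m.boxes('side')"
```

```text
t 16.15 tcp [ 0.4783 -0.3153  0.0799] yaw -39.05 tilt 0.03 w 0.0892 F [-0.16  0.06 -0.16] shift [ 0.0001  0.0899 -0.0005] turn_y -0.05
side box px [278. 261.] med [ 0.6242 -0.2452  0.0712] rect [ 624.3 -242.8] [57.6 56.9] 39.2
side box px [222. 295.] med [ 0.4759 -0.3182  0.0714] rect [ 478.2 -315.5] [57.3 56.9] 50.7
```

Request:
{"name": "play_rows", "arguments": {
  "rows": [
    [0.9,0,0.022,0,0,0,0],
    [0.9,0,0.022,0,0,0,0],
    [0.9,0,0.022,0,0,0,0],
    [0.9,0,0.022,0,0,0,0],
    [-0.5,0,0.002,0,0,0,0],
    [-0.5,0,0,0,0,0,0],
    [-0.5,0,0,0,0,0,0],
    [-0.5,0,0,0,0,0,0],
    [-0.5,0,-0.01,0,0,0,0],
    [-0.5,0,-0.02,0,0,0,0],
    [-0.5,0,-0.01,0,0,0,0],
    [-0.5,0,0,0,0,0,0],
    [-0.5,0,0,0,0,0,0],
    [-0.5,0,0,0,0,0,0]
  ],
  "grip_force": 25
}}

```text
time: 17.95
position: [0.4781, -0.3157, 0.0297]
orientation: [-0.666, 0.666, -0.237, 0.236]
wrist_force: [-0.2, 0.2, -0.9]
grip_width: 0.056
```

```bash
python3 wt.py; python3 -c "
from h import *
go(.4783,-.3153,-.012,-39)"
```

```text
F mean [-0.19 -0.54 -1.16] z [-0.88 -1.57 -1.93 -0.26]
efforts [-1.000e-02 -7.863e+01  1.824e+01 -3.168e+01 -4.000e-02  4.000e-02
  0.000e+00]
side box px [278. 262.] med [ 0.6239 -0.2454  0.071 ] rect [ 624.4 -242.7] [58.1 56.8] 38.8
t 18.2 tcp [ 0.4782 -0.3159  0.0299] yaw -39.06 tilt 0.02 w 0.056 F [-0.08 -0.22 -0.87] shift [-0.0003  0.0419  0.0005] turn_y -0.06
```

Box C also pulls with only about 1.2 N, so it is nearly empty too. I'll set it down and go to box B.

Request:
{"name": "play_rows", "arguments": {
  "rows": [
    [-0.5,0,0.02,0,0,0,0],
    [-0.5,0,0.015,0,0,0,0],
    [-0.5,0,0.005,0,0,0,0],
    [-0.5,0,0,0,0,0,0],
    [0.9,0,0,0,0,0,0],
    [0.9,0,0,0,0,0,0],
    [0.9,0,0,0,0,0,0],
    [0.9,0,-0.025,0,0,0,0],
    [0.9,0,-0.035,0,0,0,0],
    [0.9,0,-0.03,0,0,-9.7,0],
    [0.9,0,0,0,0,-9.7,0],
    [0.9,0,0,0,0,-9.7,0],
    [0.9,0,0,0,0,-9.7,0],
    [0.9,0,0,0,0,-9.7,0],
    [0.9,0,0,0,0,-9.7,0],
    [0.9,0,0,0,0,-9.7,0],
    [0.9,0,0,0,0,-9.7,0],
    [0.9,0,0,0,0,0,0]
  ]
}}

```text
time: 20.45
position: [0.4782, -0.316, 0.0802]
orientation: [-0.668, 0.668, 0.233, -0.233]
wrist_force: [-0.1, -0.0, 0.6]
grip_width: 0.0891
```

Request:
{"name": "play_rows", "arguments": {
  "rows": [
    [0.9,0.0399,0,-0.0085,0,0,0],
    [0.9,0.0399,0,-0.0085,0,0,0],
    [0.9,0.0399,0,-0.0085,0,0,0],
    [0.9,0.0399,0,-0.0085,0,0,0],
    [0.9,0,0,0,0,0,0],
    [0.9,0,0,0,0,0,0]
  ]
}}

```text
time: 21.2
position: [0.6238, -0.2433, 0.0799]
orientation: [-0.668, 0.668, 0.232, -0.233]
wrist_force: [0.8, -0.5, -0.2]
grip_width: 0.0895
```

```bash
python3 -c "
from h import *
go(.6240,-.2432,-.010,38.7)
import m; m.boxes('side')"
```

```text
t 21.2 tcp [ 0.6238 -0.2433  0.0799] yaw 38.38 tilt 0.05 w 0.0895 F [ 0.76 -0.47 -0.21] shift [ 0.0003  0.0899 -0.    ] turn_y -0.32
side box px [215. 234.] med [ 0.4716 -0.1403  0.0709] rect [ 473.2 -135.7] [58.6 57. ] 68.8
side box px [280. 262.] med [ 0.6288 -0.2466  0.0715] rect [ 625.9 -243.1] [59.  54.4] 38.9
side box px [223. 295.] med [ 0.4778 -0.3178  0.0715] rect [ 477.7 -315.4] [57.3 57.1] 50.6
```

Request:
{"name": "play_rows", "arguments": {
  "rows": [
    [0.9,0,0.022,0,0,0,0],
    [0.9,0,0.022,0,0,0,0],
    [0.9,0,0.022,0,0,0,0],
    [0.9,0,0.022,0,0,0,0],
    [-0.5,0,0.002,0,0,0,0],
    [-0.5,0,0,0,0,0,0],
    [-0.5,0,0,0,0,0,0],
    [-0.5,0,0,0,0,0,0],
    [-0.5,0,-0.01,0,0,0,0],
    [-0.5,0,-0.02,0,0,0,0],
    [-0.5,0,-0.01,0,0,0,0],
    [-0.5,0,0,0,0,0,0],
    [-0.5,0,0,0,0,0,0],
    [-0.5,0,0,0,0,0,0]
  ],
  "grip_force": 40
}}

```text
time: 23.0
position: [0.624, -0.2428, 0.0295]
orientation: [0.668, -0.667, -0.233, 0.234]
wrist_force: [0.6, -0.0, -5.8]
grip_width: 0.056
```

```bash
python3 wt.py; python3 -c "
from h import *
go(.5625,.137,.2,8.5)"
```

```text
F mean [ 0.3   0.01 -5.73] z [-5.78 -6.11 -5.03 -6.02]
efforts [-1.0000e-02 -1.0147e+02  1.3390e+01 -3.8270e+01  1.0000e-02  8.0000e-02
  0.0000e+00]
side box px [215. 234.] med [ 0.4716 -0.1404  0.0709] rect [ 472.8 -136.8] [55.9 56.8] 69.3
side box px [223. 295.] med [ 0.4777 -0.3177  0.0714] rect [ 477.6 -315.4] [57.  57.4] 51.7
t 23.25 tcp [ 0.6242 -0.243   0.0299] yaw 38.55 tilt 0.02 w 0.0555 F [ 0.54 -0.14 -5.76] shift [ 0.1885 -0.1701  0.3356] turn_y 30.05
```

Box B pulls with about 5.7 N, so it is the full one. I'll carry it over the bay.

Request:
{"name": "play_rows", "arguments": {
  "rows": [
    [-0.5,0,-0.03,0,0,0,0],
    [-0.5,0,-0.04,0,0,10,0],
    [-0.5,0,-0.04,0,0,10,0],
    [-0.5,0,-0.03,0,0,10,0],
    [-0.5,0,0,0.03,0,0,0],
    [-0.5,-0.0005,0,0.04,0,0,0],
    [-0.5,-0.0005,0,0.04,0,0,0],
    [-0.5,-0.0005,0,0.04,0,0,0],
    [-0.5,-0.0005,0,0.04,0,0,0],
    [-0.5,-0.0005,0,0.04,0,0,0],
    [-0.5,-0.0005,0,0.04,0,0,0],
    [-0.5,-0.0005,0,0.04,0,0,0],
    [-0.5,-0.0005,0,0.04,0,0,0],
    [-0.5,-0.0005,0,0.035,0,0,0],
    [-0.5,0,0,0,0,0,0],
    [-0.5,0,0,0,0,0,0],
    [-0.5,0,0,0,0,0,0]
  ]
}}

```text
time: 25.38
position: [0.5628, 0.136, 0.1702]
orientation: [-0.705, 0.705, 0.052, -0.052]
wrist_force: [0.2, -0.1, -5.4]
grip_width: 0.0558
```

Run:
```python
from h import *
go(.5625,.137,.0,8.5)
P,im,d=cam('top'); W=world(P,d); P2,im2,d2=cam('side')
o=np.zeros((384,790,3),np.uint8); o[:,:395]=cv2.resize(im[150:270,130:254],(395,384)); o[:,395:]=cv2.resize(im2[80:240,160:325],(395,384)); save(o,'c3.png')
```

```text
t 25.38 tcp [0.5628 0.136  0.1702] yaw 8.47 tilt 0.02 w 0.0558 F [ 0.2  -0.12 -5.4 ] shift [-0.0002  0.1702  0.0011] turn_y -0.03
```

View pics/c3.png

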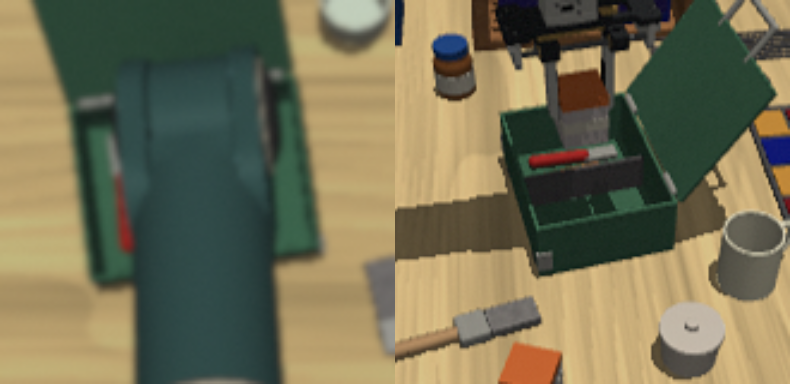

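The side view shows the lid leaning back open and the box over the near (-y) compartment, clear of the partition. I'll lower it.

Request:
{"name": "play_rows", "arguments": {
  "rows": [
    [-0.5,0,0.03,0,0,0,0],
    [-0.5,0,0.03,0,0,0,0],
    [-0.5,0,0.03,0,0,0,0],
    [-0.5,0,0.03,0,0,0,0],
    [-0.5,0,0.03,0,0,0,0],
    [-0.5,0,0.01,0,0,0,0],
    [-0.5,0,0.009,0,0,0,0],
    [-0.5,0,0.003,0,0,0,0],
    [-0.5,0,0,0,0,0,0],
    [-0.5,0,0,0,0,0,0]
  ]
}}

```text
time: 26.72
position: [0.563, 0.1372, -0.0013]
orientation: [0.705, -0.705, -0.053, 0.052]
wrist_force: [-0.5, -1.0, -6.1]
grip_width: 0.0557
```

Run:
```python
from h import *
go(.5625,.137,-.0045,8.5)
```

```text
t 26.73 tcp [ 0.563   0.1372 -0.0013] yaw 8.55 tilt 0.05 w 0.0557 F [-0.48 -1.   -6.06] shift [-0.0005  0.0032 -0.0001] turn_y 0.05
```

Request:
{"name": "play_rows", "arguments": {
  "rows": [
    [-0.5,0,0.0015,0,0,0,0],
    [-0.5,0,0.001,0,0,0,0],
    [-0.5,0,0.0007,0,0,0,0],
    [-0.5,0,0,0,0,0,0],
    [-0.5,0,0,0,0,0,0]
  ]
}}

```text
time: 27.35
position: [0.5629, 0.1373, -0.0032]
orientation: [0.706, -0.705, -0.053, 0.053]
wrist_force: [-13.7, -1.6, 33.9]
grip_width: 0.0559
```

Contact: the force went from -6 N to +34 N. I'll ease up about 1 mm, then open a little and leave straight up.

Request:
{"name": "play_rows", "arguments": {
  "rows": [
    [-0.5,0,-0.001,0,0,0,0],
    [-0.5,0,0,0,0,0,0],
    [0.6,0,0,0,0,0,0],
    [0.6,0,0,0,0,0,0],
    [0.6,0,0,0,0,0,0],
    [0.6,0,-0.01,0,0,0,0],
    [0.6,0,-0.03,0,0,0,0],
    [0.6,0,-0.04,0,0,0,0],
    [0.6,0,-0.05,0,0,0,0],
    [0.6,0,-0.05,0,0,0,0],
    [0.6,-0.04,-0.03,0,0,0,0],
    [0.6,-0.05,0,0,0,0,0],
    [0.6,-0.05,0,0,0,0,0],
    [0.6,-0.03,0,0.03,0,0,0],
    [0.6,0,0,0.05,0,0,0],
    [0.6,0,0,0.05,0,0,0],
    [0.6,0,0,0.05,0,0,0],
    [0.6,0,0,0.05,0,0,0],
    [0.6,0,0,0,0,0,0]
  ]
}}

```text
time: 29.72
position: [0.3591, 0.342, 0.206]
orientation: [-0.705, 0.705, 0.054, -0.054]
wrist_force: [-0.0, -1.4, -1.2]
grip_width: 0.0752
```

Run:
```python
from h import *
import m
go(.5625,.137,-.0045,8.5)
a=np.radians(8.5);e=np.array([np.cos(a),np.sin(a)]);n=np.array([-e[1],e[0]]);c=np.array([.574,.196])
for nm in('top','side'):
    P,im,d,W,hsv=m.boxes(nm); u=(W[...,:2]-c)@e;v=(W[...,:2]-c)@n
    k=(u>.1)&(u<.3)&(abs(v)<.12)&(W[...,2]>.08); print('lid',(np.pi-np.median(np.arctan2(W[...,2][k]-.09,u[k]-.095))).round(3))
    k=(hsv[...,0]<14)&(hsv[...,1]>150)&(abs(u)<.089)&(abs(v+.057)<.062)&(W[...,2]>.05)&(W[...,2]<.09)
    q=W[k]; A=np.c_[q[:,:2],np.ones(len(q))]; g=np.linalg.lstsq(A,q[:,2],rcond=None)[0]
    print('bay box',k.sum(),'u,v-bay',u[k].mean().round(4),(v[k].mean()+.057).round(4),'z',q[:,2].mean().round(4),'tilt',np.hypot(*g[:2]).round(3))
    if nm=='top': o=np.zeros((384,790,3),np.uint8); o[:,:395]=cv2.resize(im[120:280,130:360],(395,384))
    else: o[:,395:]=cv2.resize(im[80:340,150:340],(395,384))
save(o,'c4.png')
```

```text
t 29.73 tcp [0.3591 0.342  0.206 ] yaw 8.79 tilt 0.01 w 0.0752 F [-0.03 -1.43 -1.2 ] shift [ 0.1697  0.2105 -0.2336] turn_y 0.29
top box px [208. 208.] med [0.5611 0.136  0.0756] rect [561.7 135.5] [55.6 55.1] 7.9
top box px [339. 232.] med [ 0.4765 -0.3145  0.0701] rect [ 476.9 -315.1] [54.9 52.8] 51.6
top box px [287. 233.] med [ 0.4727 -0.1354  0.071 ] rect [ 473.9 -135.8] [53.2 54.4] 68.4
lid 2.182
bay box 260 u,v-bay -0.022 -0.0005 z 0.0759 tilt 0.052
side box px [238. 160.] med [0.5615 0.135  0.0771] rect [562.  138.6] [56.5 59.5] 9.2
side box px [216. 233.] med [ 0.4734 -0.1379  0.0717] rect [ 473.7 -135.9] [58.2 57.4] 68.4
side box px [223. 294.] med [ 0.4775 -0.3171  0.0717] rect [ 477.5 -315.5] [57.2 57.3] 50.6
lid 2.171
bay box 272 u,v-bay -0.0214 -0.0034 z 0.0763 tilt 0.08
```

View pics/c4.png

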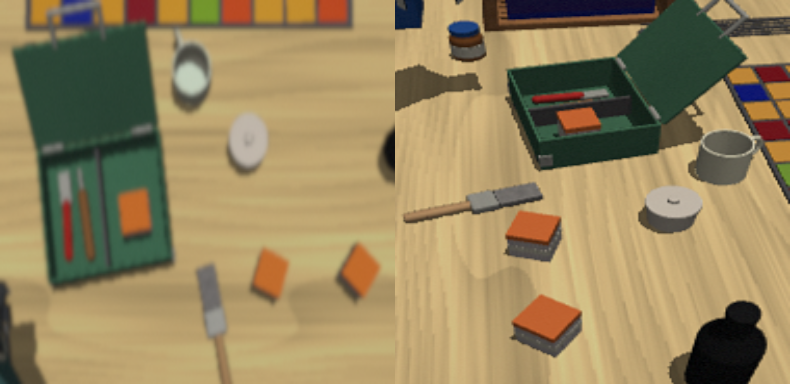

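The picture shows the lid open, the box in the empty compartment and the other two boxes standing. The tilt fit (0.05–0.08) is a bit high, probably from edge pixels, so I'll repeat it on eroded masks for all three boxes.

Run:
```python
from h import *
for nm in('top','side'):
    acc=[]
    for i in range(6): P,im,d=cam(nm); acc.append(d)
    W=world(P,np.median(acc,0)); hsv=cv2.cvtColor(im,cv2.COLOR_RGB2HSV)
    m=((hsv[...,0]<14)&(hsv[...,1]>150)&(hsv[...,2]>90)&(abs(W[...,2]-.073)<.012)).astype(np.uint8)
    k,l,s,c=cv2.connectedComponentsWithStats(m)
    m2=cv2.erode(m,np.ones((5,5)))
    for i in range(1,k):
        if s[i,4]<100: continue
        q=W[(l==i)&(m2>0)]; A=np.c_[q[:,:2],np.ones(len(q))]; g=np.linalg.lstsq(A,q[:,2],rcond=None)[0]
        print(nm,c[i].round(),len(q),q.mean(0).round(4),'grad',g[:2].round(3))
```

```text
top [208. 208.] 134 [0.5608 0.1353 0.0766] grad [0.007 0.004]
top [339. 232.] 107 [ 0.4771 -0.3147  0.0706] grad [0.024 0.013]
top [287. 233.] 110 [ 0.4726 -0.1356  0.0708] grad [0.003 0.013]
side [238. 160.] 113 [0.5617 0.1353 0.078 ] grad [-0.005 -0.009]
side [216. 233.] 213 [ 0.4736 -0.1381  0.0719] grad [ 0.004 -0.002]
side [223. 294.] 333 [ 0.4775 -0.3172  0.0719] grad [ 0.002 -0.003]
```

All three boxes are upright, with tilts under 0.03 rad, and the box in the bay sits 6 mm above the others, which matches the floor. Handing in.

```bash
python3 -c "
from workcell import manip
print(manip.hand_in())"
```

```text
the job is handed in; nothing more can be done
None
```

I opened the lid and it stays open on its own. I lifted all three boxes and set the full one in the chest's empty compartment. The job is handed in at about 30 s of the 72 s allowed; no verdict was reported.

- **Weights:** two boxes pulled with about 1.4 N and 1.2 N when lifted, so they are nearly empty and went back where they stood. The third pulled with 5.7 N, so it is the full one.
- **Last checks:** the lid read about 2.18 rad. The full box sits 22 mm to the front of the bay's centre. Its top was at 0.076–0.078 m, as it should be when resting on the 6 mm floor. All three boxes were upright within 0.03 rad, and the gripper was clear of everything. I did not measure the bystanders again; none looked moved in the last picture, which does not show the hammer and shows only part of the flask.
- **What disagreed:** the reported tool point (TCP) lies about 40 mm below the real fingertips, measured in the camera depth. The first grip on the lid's pull therefore closed on air, and I corrected for the offset from then on. Setting the full box down pressed briefly with about 34 N at the wrist, so I eased up 1 mm before letting go. A rough first tilt reading of 0.05–0.08 rad on that box came from edge pixels and went away when I repeated it with the edges left out.

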